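Lock the arm of a tilted goniometer with its pin

TASK

The goniometer must be locked before it is carried to another bench. Swing its arm by the orange knob until the hole in the arm lines up with the holes of the blue bracket, then take the red-headed locking pin out of its grey holder and push it through bracket, arm and face until its collar sits flush on the bracket. Let go of everything, and leave the other things on the bench where they stand.

Things in the scene. Friction and masses are not known exactly. Their poses are not given: they have to be found in the camera images.
- stand: The goniometer stand, fixed to the bench: an aluminium face, 205 x 190 mm, 8 mm thick, that slopes up 30 degrees from its front edge to its back, on a grey foot of 165 x 190 mm with rubber pads. Origin: on the bench under the face's middle; x level from the front (low) to the back (high) edge, y level across, z up. The face's middle is 78 mm above the bench, its back edge 130 mm.
- bracket_hole: Centre of the 15 mm hole on the upper side of the blue bracket. z along the hole, out of the face (30 degrees from vertical, leaning to the stand's front); x up the slope; y level. Downwards along -z: bracket 0 to 8 mm, gap for the arm 8 to 25 mm, face 25 to 33 mm (same hole), then over 40 mm free. Bracket: 46 mm wide in y, from 23 mm down the slope (open end) to 33 mm up it; open at both sides.
- bracket_gap (a point): Where the centre of the arm's hole must come: on the axis of the bracket's hole, 17 mm below its mouth (halfway through the arm's thickness).
- pivot (a point): The arm's pivot, on its axis (parallel to z of bracket_hole), 130 mm down the slope from bracket_gap, in the arm's middle plane.
- swing_arm (a joint): Angle of the arm (rad). 0: its hole is in line with the bracket's. Positive is anticlockwise looking down on the face. Range -0.9 to 0.4; starts between -0.75 and -0.35. The pivot is stiff (0.2 N m, 3 N at the knob); the arm stays where it is left, also against its weight. It moves freely between bracket and face.
- swing_hole (a point): Centre of the 15 mm hole through the arm (a flat steel bar, 30 mm wide, 8 mm thick), 130 mm from the pivot axis, at half thickness.
- swing_knob (a point): On the axis of the arm's orange knob: round, 22 mm in diameter, along the pivot axis, orange from 24 mm below this point to 20 mm above it. 36 mm above the arm's middle plane, 70 mm from the pivot axis towards the hole. In line, the bracket's edge is 37 mm from the knob's axis, its top 19 mm lower than this point. The 46 mm hub at the pivot carries a small block 26 mm high on top.
- pin_head (a point): The locking pin (loose, 0.07 to 0.13 kg, 100 mm long), at the centre of its round red head, 24 mm in diameter, 44 mm long. z: the pin's axis, nose towards -z. Head from +22 to -22 mm; steel collar, 30 mm in diameter, from -22 to -28; shank, 12 mm in diameter, from -28 to -78, its last 12 mm tapering to 5 mm at the nose. It stands upright in its holder at first.
- pin_collar (a point): The middle of the underside of the pin's collar, 28 mm below the head's centre; it lies on the mouth of the bracket's hole when the pin is fully home.
- pin_nose (a point): The pin's nose, 50 mm below the underside of the collar.
- pin_holder: Grey block, 64 x 64 x 60 mm, on a foot of 84 x 84 x 6 mm, fixed to the bench, with a 16 mm upright hole 56 mm deep in the middle of its top. Origin: centre of its underside. The collar rests on its top.
- vial_a: Bystander: brown sample vial with black cap, 28 mm in diameter, 49 mm tall; origin under its foot.
- vial_b: Bystander: brown sample vial with black cap, 28 mm in diameter, 53 mm tall; origin under its foot.
- beaker: Bystander: clear beaker, 56 mm in diameter, 68 mm tall; origin under its foot.
- tip_rack: Bystander: teal pipette-tip box with clear lid, 66 x 118 x 58 mm; origin under its middle.
- cuvette_case: Bystander: small clear-rimmed case, 50 x 66 x 26 mm; origin under its middle.

How it is judged:
By the outcome, as a careful person would: the job done as asked, in the order asked, and still so for the second after the job is handed in, with the robot touching nothing.
It also fails if it takes over 64 s, if anything falls off the work surface, if the arm or the gripper's body presses on something with over 40 N, if the wrist force passes 120 N, or if a joint passes its speed limit or range.

ROBOT

A 7-joint arm with a two-finger parallel gripper is mounted at the origin on the work surface; the furniture and walls round the work are solid. World frame = base frame: x ahead of the robot, y to its left, z up, the work surface at z = 0. Lengths are in m, angles in rad, forces in N, time in s.
With the tool pointing down it reaches from about 0.4 to 0.85 m from the base axis. Payload 10.4 kg.
Tool frame: the origin (TCP) lies midway between the tips of the shut fingers; the grasp point (between the pads) lies 19 mm behind it; z points along the fingers, y is the line along which they close (so a half turn about z gives the same grasp; the last joint's range is limited). The gripper opens to 87 mm and grips with 3 to 60 N. Pads are 19 mm wide; open, the fingers measure 117 mm over their backs; the gripper's body (75 mm by 190 mm) begins 51 mm behind the grasp point.
Start: joints at [1.312, 0.332, -0.065, 1.46, 0.022, 1.35, -0.088], TCP at [0.146, -0.608, 0.223] pointing down, gripper open.
Joint ranges: [-2.6, 2.6], [-0.5, 2.12], [-1.47, 1.34], [0.16, 2.42], [-1.27, 4.41], [0.06, 2.06], [-2.6, 2.6]. Speed limits (rad/s): [2.22, 2.22, 2.79, 2.79, 3.14, 3.14, 3.14].

INTERFACE

Orientations are given as a unit quaternion [x, y, z, w].
In Python, from bench import r gives the robot as it stands.
- The arm moves only by the tool move_arm, never from a script. Its argument "targets" is a list of rows, each a list of 3 entries, a list of its own where there are three numbers: the shift along the tool's x, y, z in cm, then the turn, a rotation vector about the tool's x, y, z in rad, then the opening in per cent of the stroke, from 0 (shut) to 100 (fully open). In form: [[[x, y, z], [wx, wy, wz], gripper], ...]. A call has 1 to 20 rows; each row shifts and turns the commanded pose from where the row before left it, along the tool's axes as they then stand; what a row does not reach is not made up. A row lasts 1/8 s, in which the tool goes at most 62.5 mm and 10.7 degrees, less where a joint would pass 70% of its speed; a pose out of reach is approached as far as the arm can. A call with a gripper value outside its range is refused whole. The fingers move at their own pace and stop on an object; "grip_force" is the grip in N (left out, the last holds). Time passes only in rows, so rows that do not move let the fingers close. It gives the time, the measured TCP pose, the force, the opening and the grip force at its end, in the units of the state.
- r.read_state(): the state, without advancing time (a new reading comes with each control period).
- r.camera(name): name is "scene" or "top" or "wrist"; returns a dict with "image" (480x640x3 uint8, blue, green, red), "vertical_fov" (degrees; the focal length in pixels is half the picture's height over the tangent of half this angle, whatever the lens; pixels are square), "cx", "cy" (the principal point, pixels), "k1" (the pictures are not rectified: a ray, as slopes to the right and down, at radius r is drawn at 1 + k1 r^2 times it, then the intrinsics apply), "cam_to_world" (4x4, takes a point from camera to world coordinates). Camera axes: x right, y down, z forward; pixel columns grow to the right and rows downward; lengths in m; the calibration is good to about 2 mm. A picture is of the moment at which its call begins. There is no depth.
- r.close_job(): hands the job in; it is judged then, once.
The state is a dict: "time": time; "joint_positions": joint angles; "joint_vel": joint speeds; "joint_torque": joint torques, N m; "ee_pos": TCP position; "eef_rot": TCP orientation; "ft_force": force on the tool from outside, world axes, zero at the start; "torque": the same for the moment, N m; "width": finger opening in m; "grip_force": force on a finger pad.
Only numpy, scipy, OpenCV 4.12 (cv2) and the standard library are available. Lean on these libraries where they do the work, as an engineer would, in place of code of your own. Each camera call takes 0.05 s, during which the arm holds its last target. There are 200 camera calls.

## Working session

There is one attempt and no reset: what is moved stays moved. The work goes in short steps, Python scripts to look and compute and a tool call to move; the robot and the scene stay as the last step left them, time stands still between calls to the robot, and variables do not carry over. Pictures are saved under pics/ and viewed, at most 10 in all, crops included, and the job is handed in when it is done.

Besides the shell and the picture viewer there is one more tool, called after ">>>" as name(argument=value, ...) on one line, values as JSON. move_arm: Moves the arm, as the interface text tells. Its arguments: {"type":"object","properties":{"targets":{"type":"array"},"grip_force":{"type":"number"}},"required":["targets"]}

```bash
ls; mkdir -p pics
python3 - <<'E'
from bench import r
import cv2,json,numpy as np
s=r.read_state()
for k,v in s.items(): print(k,v)
for n in("scene","top","wrist"):
    c=r.camera(n); cv2.imwrite(f"pics/{n}0.png",c["image"]); print(n,{k:(np.round(v,4).tolist() if k!="image" else 0) for k,v in c.items()})
E
```

```text
pics
time 0.0
joint_positions [ 1.31239031  0.33286869 -0.06468364  1.46090409  0.02161654  1.34986677
 -0.08850571]
joint_vel [ 3.36007570e-04  3.06406440e-04  1.37983881e-03  1.21842285e-04
  5.83483462e-04 -5.14293492e-04 -1.27874438e-06]
joint_torque [-4.06563968e-04 -6.23252392e+01  2.43330665e-02 -3.89896524e+01
 -6.13441039e-02  3.98346945e-02  1.37747220e-04]
ee_pos [ 0.14591398 -0.60735969  0.22177365]
eef_rot [ 9.93057105e-01  1.17631328e-01 -1.19823173e-04 -6.64805519e-04]
ft_force [ 0.03555559 -0.23367573 -0.06368201]
torque [ 0.02631841 -0.02228362  0.01254849]
grip_force 0.0
width 0.08716126377699876
scene {'image': 0, 'vertical_fov': 56.8589, 'cx': 317.6787, 'cy': 242.6403, 'k1': 0.0055, 'cam_to_world': [[-1.0, -0.0012, 0.0049, 0.4243], [-0.0046, 0.6407, -0.7678, 0.9863], [-0.0022, -0.7678, -0.6407, 0.7905], [0.0, 0.0, 0.0, 1.0]]}
top {'image': 0, 'vertical_fov': 48.0458, 'cx': 324.528, 'cy': 244.8106, 'k1': 0.052, 'cam_to_world': [[0.0093, -0.9862, 0.1656, 0.2229], [-0.9999, -0.0098, -0.0023, 0.1945], [0.0039, -0.1655, -0.9862, 1.328], [0.0, 0.0, 0.0, 1.0]]}
wrist {'image': 0, 'vertical_fov': 67.8528, 'cx': 314.8733, 'cy': 237.1, 'k1': -0.0615, 'cam_to_world': [[0.2327, -0.937, -0.2606, 0.2174], [-0.9725, -0.2245, -0.0612, -0.5907], [-0.0011, 0.2677, -0.9635, 0.3848], [0.0, 0.0, 0.0, 1.0]]}
```

View pics/scene0.png

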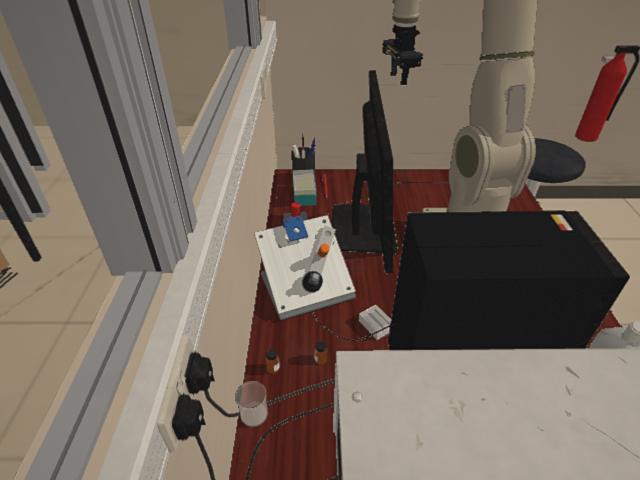

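View pics/top0.png

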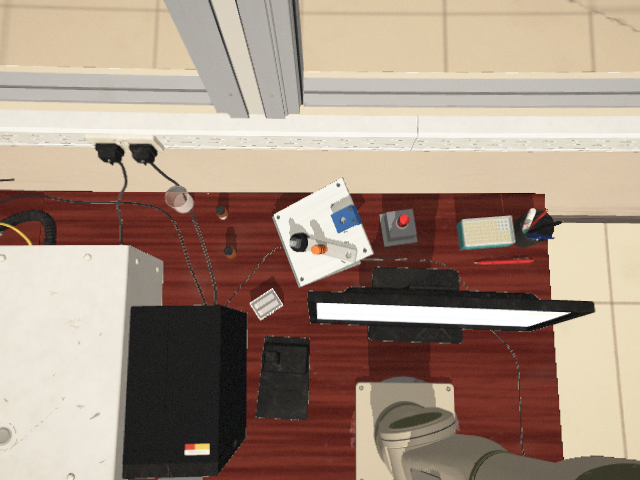

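The scene view shows the stand (face corners near (257,232), (326,217), (355,295), (280,317)), the knob at (323,250), the bracket at (294,229) and the pin at (295,210). The monitor stands between the robot and the work. The top view shows the bracket at (345,218), knob at (319,250), hub at (298,242), pin at (403,220) and holder at (398,227). I'll enlarge that part.

```bash
cat > h.py <<'E'
import numpy as np,cv2
from scipy.spatial.transform import Rotation as R
def K(c):
    f=240/np.tan(np.radians(c["vertical_fov"])/2); return np.array([[f,0,c["cx"]],[0,f,c["cy"]],[0,0,1]])
def proj(c,P):
    M=np.linalg.inv(c["cam_to_world"]); P=np.atleast_2d(P)
    return cv2.projectPoints(P.astype(float),cv2.Rodrigues(M[:3,:3])[0],M[:3,3],K(c),np.array([c["k1"],0,0,0.]))[0][:,0]
def onz(c,uv,z):
    n=cv2.undistortPoints(np.array([[uv]],float),K(c),np.array([c["k1"],0,0,0.]))[0,0]
    T=np.array(c["cam_to_world"]); d=T[:3,:3]@[n[0],n[1],1]; o=T[:3,3]
    return o+d*(z-o[2])/d[2]
E
python3 - <<'E'
from bench import r
from h import *
import pickle
C={n:r.camera(n) for n in("scene","top")}; pickle.dump(C,open("c0.pkl","wb"))
t,s=C["top"],C["scene"]
p=lambda *a:print(a[0],np.round(a[1],3))
p("pin",onz(t,(403,220),.11)); p("pin s",onz(s,(295,210),.11))
p("knob",onz(t,(319,248),.11)); p("knob s",onz(s,(323,250),.11))
p("brk",onz(t,(345,218),.12)); p("hub",onz(t,(298,242),.09))
p("monitor top L z.45",onz(t,(310,300),.45)); p("monitor top R",onz(t,(594,305),.45)); p("mon scene top near",onz(s,(390,268),.1))
p("wall ledge",onz(t,(400,150),.3))
a=t["image"][170:300,260:430]; cv2.imwrite("pics/tz.png",cv2.resize(a,None,fx=4.5,fy=4.5,interpolation=cv2.INTER_CUBIC))
a=s["image"][160:330,240:410]; cv2.imwrite("pics/sz.png",cv2.resize(a,None,fx=3.5,fy=3.5,interpolation=cv2.INTER_CUBIC))
E
```

```text
pin [0.487 0.011 0.11 ]
pin s [0.49  0.037 0.11 ]
knob [0.42  0.204 0.11 ]
knob s [0.417 0.198 0.11 ]
brk [0.489 0.145 0.12 ]
hub [0.437 0.254 0.09 ]
monitor top L z.45 [0.279 0.215 0.45 ]
monitor top R [ 0.277 -0.241  0.45 ]
mon scene top near [0.265 0.249 0.1  ]
wall ledge [0.588 0.044 0.3  ]
```

View pics/tz.png

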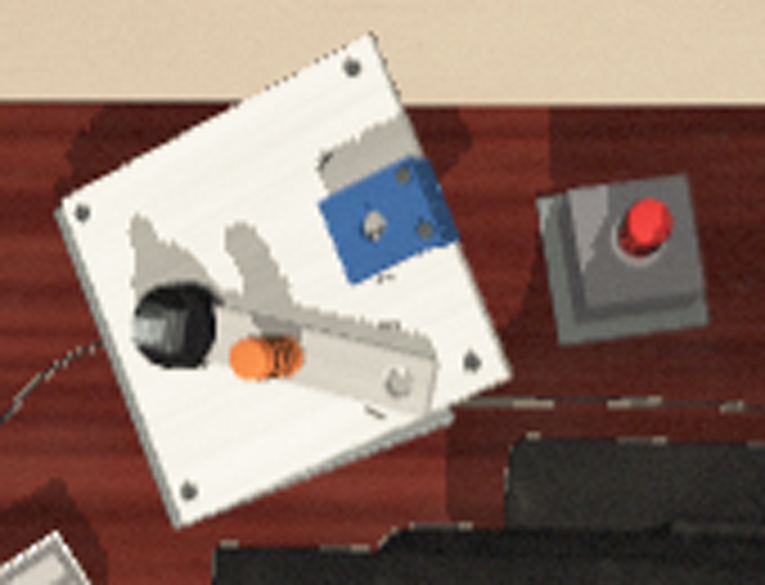

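View pics/sz.png

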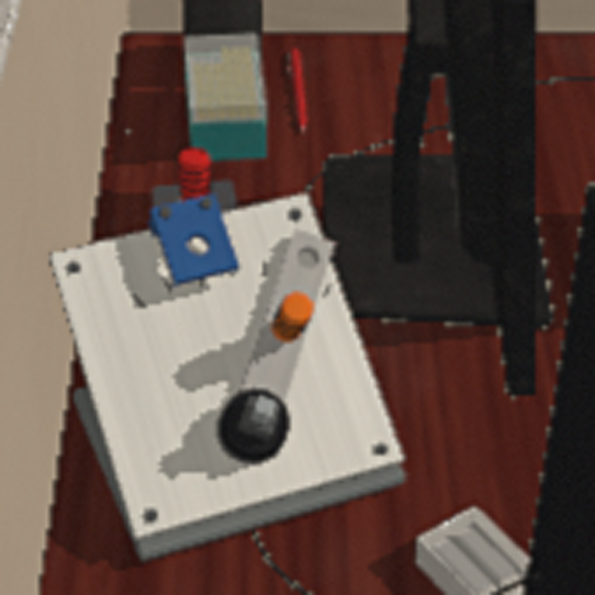

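The arm's hole is at crop (399,382) in top and (308,257) in scene. The bracket hole is at (374,226) and (197,244), and the pin head's top at (651,222) and (194,158). I'll fit the stand and pin from these.

```bash
cat > fit.py <<'E'
from h import *
import pickle
from scipy.optimize import least_squares
C=pickle.load(open("c0.pkl","rb")); t,s=C["top"],C["scene"]
tp=lambda u,v:(260+(u+.5)/4.5-.5,170+(v+.5)/4.5-.5)
sp=lambda u,v:(240+(u+.5)/3.5-.5,160+(v+.5)/3.5-.5)
def frame(p):
    X,Y,yaw,h=p[:4]; xs=np.array([np.cos(yaw),np.sin(yaw),0]);z=np.array([0,0,1.])
    F=np.stack([np.cos(np.pi/6)*xs+.5*z,np.cross(z,xs),-.5*xs+np.cos(np.pi/6)*z],1); return F,np.array([X,Y,h])
def pts(p):
    F,o=frame(p); sb,yb,q=p[4:7]
    w=lambda *a:o+F@np.array(a)
    arm=lambda r_,z:w(sb-.13+r_*np.cos(q),yb+r_*np.sin(q),z)
    return dict(c1=w(.1025,.095,0),c2=w(.1025,-.095,0),c3=w(-.1025,-.095,0),c4=w(-.1025,.095,0),
      bh=w(sb,yb,.025),b1=w(sb-.023,yb+.023,.025),b2=w(sb-.023,yb-.023,.025),b3=w(sb+.033,yb+.023,.025),
      ah=arm(.13,.012),kt=arm(.07,.008+.036+.020))
O=[(t,dict(c1=tp(373,35),c2=tp(512,378),c3=tp(178,525),c4=tp(62,203),bh=tp(374,226),b1=tp(319,203),b2=tp(353,284),b3=tp(412,158),ah=tp(399,381),kt=tp(249,359))),
   (s,dict(c1=sp(50,254),c2=sp(307,194),c3=sp(404,464),c4=sp(140,540),bh=sp(197,244),b1=sp(175,283),b2=sp(237,270),ah=sp(308,257),kt=sp(298,303)))]
def res(p,full=False):
    P=pts(p); e=[]
    for c,o in O:
        for k,v in o.items(): e.append((proj(c,P[k])[0]-v))
    if full: 
        i=0
        for c,o in O:
            for k in o: print(k,np.round(e[i],1),end=' '); i+=1
        print()
    return np.r_[np.ravel(e),(p[3]-.078)/.001,]
if __name__=="__main__":
    f=least_squares(res,[.45,.2,-1.2,.078,.05,0,-.5],loss='soft_l1'); p=f.x; res(p,1); print(np.round(p,4)); np.save("p.npy",p)
    P=pts(p); [print(k,np.round(v,4)) for k,v in P.items()]
    F,o=frame(p)
    # pin: triangulate head top centre
    f=least_squares(lambda x:np.r_[proj(t,x)[0]-tp(651,220),proj(s,x)[0]-sp(194,157)],[.48,.02,.1]); print("pin head top",np.round(f.x,4),f.cost)
E
python3 fit.py
```

```text
c1 [-0.8  0.3] c2 [-1.   0.1] c3 [ 1.3 -0.3] c4 [ 0.  -0.3] bh [-0.3 -0.2] b1 [-0.  -0.2] b2 [-0.3  0.3] b3 [-0.3 -0.5] ah [-0.1 -0. ] kt [-0.3 -0. ] c1 [ 0.3 -0. ] c2 [ 0.1 -0. ] c3 [ 0.2 -1.3] c4 [-0.7 -0.8] bh [ 0.2 -0.3] b1 [ 0.2 -0.6] b2 [ 0.7 -1.3] ah [-0.1 -0.1] kt [0.1 0.6] 
[ 4.6090e-01  2.0110e-01 -1.1943e+00  7.6600e-02  7.6000e-02  7.0000e-04
 -6.2050e-01]
c1 [0.5819 0.1535 0.1279]
c2 [0.4052 0.0836 0.1279]
c3 [0.3399 0.2487 0.0254]
c4 [0.5166 0.3186 0.0254]
bh [0.4812 0.1518 0.1363]
b1 [0.4953 0.1787 0.1248]
b2 [0.4525 0.1618 0.1248]
b3 [0.5131 0.1336 0.1528]
ah [0.4056 0.1374 0.1129]
kt [0.4129 0.2138 0.1336]
pin head top [0.4913 0.0075 0.107 ] 0.014125935750977528
```

Run:
```python
from fit import *
tri=lambda a,b,x0:least_squares(lambda x:np.r_[proj(t,x)[0]-a,proj(s,x)[0]-b],x0)
for n,a,b in [("mon far top",(594,303),(374,72)),("pc corner near",(134,308),(622,272)),("pc corner2",(246,312),(408,214))]:
    f=tri(a,b,[.3,0,.4]); print(n,f.x.round(3),f.cost.round(2))
print("table back edge",onz(t,(400,193),0),onz(t,(300,193),0))
for v in (180,150,112,100): print("wall v",v,[onz(t,(400,v),z)[0].round(3) for z in(.1,.2,.3,.4,.5)])
# scene: window ledge inner edge
for uv in((245,160),(258,100),(190,345),(275,22)): print(uv,[onz(s,uv,z).round(2).tolist() for z in(0,.2,.4)])
```

```text
mon far top [ 0.282 -0.285  0.359] 8.69
pc corner near [0.128 0.569 0.402] 6892.34
pc corner2 [0.265 0.337 0.316] 0.03
table back edge [0.58119072 0.00102058 0.        ] [0.57868097 0.25495219 0.        ]
wall v 180 [np.float64(0.586), np.float64(0.556), np.float64(0.527), np.float64(0.497), np.float64(0.468)]
wall v 150 [np.float64(0.659), np.float64(0.624), np.float64(0.588), np.float64(0.553), np.float64(0.517)]
wall v 112 [np.float64(0.755), np.float64(0.711), np.float64(0.668), np.float64(0.625), np.float64(0.581)]
wall v 100 [np.float64(0.785), np.float64(0.739), np.float64(0.693), np.float64(0.648), np.float64(0.602)]
(245, 160) [[0.69, -0.42, 0.0], [0.63, -0.07, 0.2], [0.56, 0.29, 0.4]]
(258, 100) [[0.71, -0.97, 0.0], [0.63, -0.47, 0.2], [0.56, 0.02, 0.4]]
(190, 345) [[0.71, 0.39, 0.0], [0.64, 0.54, 0.2], [0.56, 0.69, 0.4]]
(275, 22) [[0.73, -2.33, 0.0], [0.66, -1.49, 0.2], [0.58, -0.65, 0.4]]
```

Run:
```python
from fit import *
for z in(.3,.36,.42,.48):
    print(z,"top L corners",[onz(t,uv,z).round(3)[:2].tolist() for uv in((308,291),(309,322),(594,303))], "scene of it",proj(s,onz(t,(308,291),z))[0].round(0),proj(s,onz(t,(594,303),z))[0].round(0))
for uv in((388,270),(395,262),(371,72)): print(uv,[onz(s,uv,z).round(3).tolist() for z in(.05,.1,.2,.3,.36,.45)])
```

```text
0.3 top L corners [[0.306, 0.223], [0.247, 0.22], [0.29, -0.316]] scene of it [378. 187.] [366.  88.]
0.36 top L corners [[0.301, 0.221], [0.246, 0.219], [0.286, -0.286]] scene of it [383. 161.] [369.  71.]
0.42 top L corners [[0.296, 0.219], [0.245, 0.217], [0.282, -0.256]] scene of it [389. 132.] [373.  52.]
0.48 top L corners [[0.291, 0.218], [0.243, 0.216], [0.278, -0.226]] scene of it [395. 100.] [378.  31.]
(388, 270) [[0.259, 0.202, 0.05], [0.27, 0.255, 0.1], [0.292, 0.361, 0.2], [0.315, 0.467, 0.3], [0.328, 0.53, 0.36], [0.348, 0.626, 0.45]]
(395, 262) [[0.238, 0.173, 0.05], [0.251, 0.228, 0.1], [0.276, 0.338, 0.2], [0.301, 0.448, 0.3], [0.316, 0.514, 0.36], [0.339, 0.613, 0.45]]
(371, 72) [[0.178, -1.187, 0.05], [0.195, -1.041, 0.1], [0.228, -0.747, 0.2], [0.261, -0.454, 0.3], [0.281, -0.277, 0.36], [0.311, -0.013, 0.45]]
```

Run:
```python
import pickle,cv2
C=pickle.load(open("c0.pkl","rb"))
a=C["scene"]["image"][50:290,330:450]; cv2.imwrite("pics/mz.png",cv2.resize(a,None,fx=2.5,fy=2.5))
```

```text
(no output)
```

View pics/mz.png

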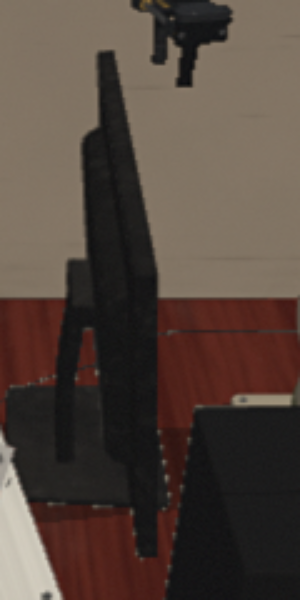

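The crop shows the monitor's top edge (about z 0.36) running from (105,50) to (155,270) and its near end at y≈0.22. I'll go over it at z 0.5.

```bash
cat > goal.py <<'E'
from fit import *
from bench import r
p=np.load("p.npy"); F,o=frame(p)
def pivot(): return o+F@[p[4]-.13,p[5],.008]
def rad(q): return F@[np.cos(q),np.sin(q),0]
def tan(q): return F@[-np.sin(q),np.cos(q),0]
zf=F[:,2]
def Rt(x,z): return np.stack([x,np.cross(z,x),z],1)
def knobpose(q,up=0): # TCP pose for gripping knob
    return pivot()+.07*rad(q)+(.036+.005-.019+up)*zf, Rt(tan(q),-zf)
def plan(pos,Rg,cur=None):
    s=r.read_state()
    if cur is None: cur=(np.array(s["ee_pos"]),R.from_quat(s["eef_rot"]).as_matrix())
    d=pos-cur[0]
    print("t",round(s["time"],2),"pos",np.round(cur[0],4),"shift(tool,cm)",(100*cur[1].T@d).round(2),"turn",R.from_matrix(cur[1].T@Rg).as_rotvec().round(3),"shift in goal axes",(100*Rg.T@d).round(2),"j",np.round(s["joint_positions"],2),"f",np.round(s["ft_force"],1),"w",round(s["width"],4))
    return pos,Rg
E
python3 - <<'E'
from goal import *
s=r.read_state(); R0=R.from_quat(s["eef_rot"]).as_matrix()
a=plan(np.array([.146,-.6,.5]),R0); a=plan(np.array([.45,-.25,.5]),R0,a); a=plan(np.array([.37,.3,.5]),R0,a)
h=knobpose(p[6],.10); print(h[0]); a=plan(*h,a)
E
```

```text
t 0.25 pos [ 0.146  -0.6075  0.2222] shift(tool,cm) [  0.18  -0.75 -27.78] turn [0. 0. 0.] shift in goal axes [  0.18  -0.75 -27.78] j [ 1.31  0.33 -0.06  1.46  0.02  1.35 -0.09] f [0.2 0.5 0.1] w 0.0871
t 0.25 pos [ 0.146 -0.6    0.5  ] shift(tool,cm) [ 3.774e+01 -2.693e+01  2.000e-02] turn [0. 0. 0.] shift in goal axes [ 3.774e+01 -2.693e+01  2.000e-02] j [ 1.31  0.33 -0.06  1.46  0.02  1.35 -0.09] f [0.2 0.5 0.1] w 0.0871
t 0.25 pos [ 0.45 -0.25  0.5 ] shift(tool,cm) [ 5.070e+00 -5.535e+01  3.000e-02] turn [0. 0. 0.] shift in goal axes [ 5.070e+00 -5.535e+01  3.000e-02] j [ 1.31  0.33 -0.06  1.46  0.02  1.35 -0.09] f [0.2 0.5 0.1] w 0.0871
[0.4007808  0.24445614 0.19071557]
t 0.25 pos [0.37 0.3  0.5 ] shift(tool,cm) [ 1.7   6.14 30.92] turn [-0.491  0.197  0.469] shift in goal axes [-5.15 -8.62 29.93] j [ 1.31  0.33 -0.06  1.46  0.02  1.35 -0.09] f [0.2 0.5 0.1] w 0.0871
```

>>> move_arm(targets=[[[0,0,-5.5],[0,0,0],45],[[0,0,-5.5],[0,0,0],45],[[0,0,-5.5],[0,0,0],45],[[0,0,-5.5],[0,0,0],45],[[0,0,-5.5],[0,0,0],45],[[4.7,-3.4,0],[0,0,0],45],[[4.7,-3.4,0],[0,0,0],45],[[4.7,-3.4,0],[0,0,0],45],[[4.7,-3.4,0],[0,0,0],45],[[4.7,-3.4,0],[0,0,0],45],[[4.7,-3.4,0],[0,0,0],45],[[4.7,-3.4,0],[0,0,0],45],[[4.7,-3.4,0],[0,0,0],45]])

```text
time: 1.88
ee_pos: [0.4489, -0.2538, 0.4977]
eef_rot: [0.993, 0.117, 0.0, 0.0]
ft_force: [0.9, -0.7, 0.2]
width: 0.0394
grip_force: 0.0
```

>>> move_arm(targets=[[[0.5,-5.5,0],[0,0,0],45],[[0.5,-5.5,0],[0,0,0],45],[[0.5,-5.5,0],[0,0,0],45],[[0.5,-5.5,0],[0,0,0],45],[[0.5,-5.5,0],[0,0,0],45],[[0.5,-5.5,0],[0,0,0],45],[[0.5,-5.5,0],[0,0,0],45],[[0.5,-5.5,0],[0,0,0],45],[[0.5,-5.5,0],[0,0,0],45],[[0.5,-5.5,0],[0,0,0],45],[[0,0,0],[-0.1,0.04,0.094],45],[[0,0,0],[-0.1,0.04,0.094],45],[[0,0,0],[-0.1,0.04,0.094],45],[[0,0,0],[-0.1,0.04,0.094],45],[[0,0,0],[-0.1,0.04,0.094],45],[[0,0,0],[0,0,0],45]])

```text
time: 3.88
ee_pos: [0.3714, 0.2965, 0.4839]
eef_rot: [0.981, -0.036, 0.081, 0.173]
ft_force: [0.0, -1.1, -0.2]
width: 0.0391
grip_force: 0.0
```

Run:
```python
from goal import *
plan(*knobpose(p[6],.10))
```

```text
t 3.88 pos [0.3714 0.2965 0.4839] shift(tool,cm) [-1.91 -5.19 29.4 ] turn [-0.125  0.063  0.168] shift in goal axes [-4.88 -8.23 28.35] j [-0.46  0.15 -0.64  1.22  0.42  2.02 -2.6 ] f [ 0.  -1.1 -0.2] w 0.0391
```

```bash
cat >> goal.py <<'E'
def kp(q,up=0,qo=0.): return knobpose(q,up)[0],knobpose(qo)[1]
E
python3 - <<'E'
from goal import *
plan(*kp(p[6],.10))
E
```

```text
t 3.88 pos [0.3714 0.2965 0.4839] shift(tool,cm) [-1.91 -5.19 29.4 ] turn [-0.139  0.022 -0.452] shift in goal axes [ 0.82 -9.53 28.35] j [-0.46  0.15 -0.64  1.22  0.42  2.02 -2.6 ] f [ 0.  -1.1 -0.2] w 0.0391
```

>>> move_arm(targets=[[[0,0,0],[-0.035,0.005,-0.113],45],[[0,0,0],[-0.035,0.005,-0.113],45],[[0,0,0],[-0.035,0.005,-0.113],45],[[0,0,0],[-0.035,0.005,-0.113],45],[[0,-1.4,4],[0,0,0],45],[[0,-1.4,4],[0,0,0],45],[[0,-1.4,4],[0,0,0],45],[[0,-1.4,4],[0,0,0],45],[[0,0,0],[0,0,0],45]])

```text
time: 5.0
ee_pos: [0.3838, 0.2657, 0.3158]
eef_rot: [0.951, 0.17, 0.047, 0.253]
ft_force: [-0.6, -0.7, 0.8]
width: 0.0392
grip_force: 0.0
```

Run:
```python
from goal import *
plan(*kp(p[6],.10))
```

```text
t 5.0 pos [0.3838 0.2657 0.3158] shift(tool,cm) [ 0.81 -3.97 12.15] turn [-0.004  0.008 -0.02 ] shift in goal axes [ 0.8  -4.   12.14] j [-0.98  0.12 -0.03  1.62  0.41  1.72 -2.24] f [-0.6 -0.7  0.8] w 0.0392
```

Reachable with margin. Go to the hover and take a wrist picture for a refined fit.

>>> move_arm(targets=[[[0.2,-1,3],[0,0,-0.02],45],[[0.2,-1,3],[0,0.008,0],45],[[0.2,-1,3],[0,0,0],45],[[0.2,-1,3],[0,0,0],45],[[0,0,0],[0,0,0],45],[[0,0,0],[0,0,0],45]])

```text
time: 5.75
ee_pos: [0.4014, 0.2487, 0.1955]
eef_rot: [0.95, 0.181, 0.051, 0.25]
ft_force: [1.0, 0.8, 0.1]
width: 0.0393
grip_force: 0.0
```

Run:
```python
from goal import *
plan(*kp(p[6],.10))
c=r.camera("wrist"); pickle.dump(c,open("w1.pkl","wb")); cv2.imwrite("pics/w1.png",c["image"])
P=pts(p); [print(k,proj(c,v)[0].round(1)) for k,v in P.items()]
```

```text
t 5.75 pos [0.4014 0.2487 0.1955] shift(tool,cm) [-0.22  0.08  0.6 ] turn [-0.008 -0.006 -0.002] shift in goal axes [-0.22  0.08  0.6 ] j [-0.96  0.18 -0.02  1.81  0.43  1.47 -2.28] f [1.  0.8 0.1] w 0.0393
c1 [443.2  61.9]
c2 [425.8 288.3]
c3 [200.9 288.2]
c4 [181.6  63.3]
bh [410.9 186. ]
b1 [382.4 155.4]
b2 [379.9 215.3]
b3 [456.  155.8]
ah [373.1 272.4]
kt [315.8 252. ]
```

View pics/w1.png

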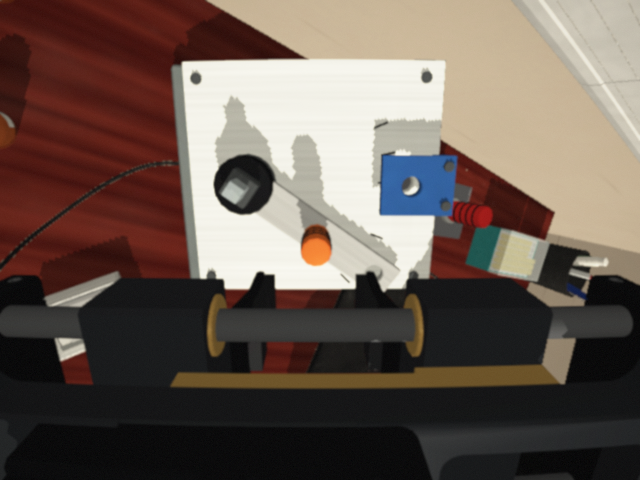

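The wrist view agrees with the fit within about a pixel (bracket hole at (410,186), knob top at (316,252)). Descend and grip.

>>> move_arm(grip_force=20, targets=[[[-0.2,0.1,2.6],[-0.008,-0.006,0],45],[[0,0,4],[0,0,0],45],[[0,0,4],[0,0,0],45],[[0,0,0],[0,0,0],45],[[0,0,0],[0,0,0],0],[[0,0,0],[0,0,0],0],[[0,0,0],[0,0,0],0],[[0,0,0],[0,0,0],0]])

```text
time: 6.8
ee_pos: [0.4191, 0.1982, 0.1031]
eef_rot: [0.949, 0.18, 0.049, 0.254]
ft_force: [-1.7, 4.1, 7.2]
width: 0.0214
grip_force: 20.0
```

Run:
```python
from goal import *
plan(*kp(p[6]))
for q in(-.5,-.4,-.3,-.2,-.1,0): plan(*kp(q),kp(q-.1))
```

```text
t 6.8 pos [0.4191 0.1982 0.1031] shift(tool,cm) [-0.    0.07 -0.08] turn [ 0.    -0.001 -0.001] shift in goal axes [-0.    0.07 -0.08] j [-0.9   0.24  0.02  1.96  0.47  1.26 -2.3 ] f [-1.7  4.1  7.2] w 0.0214
t 6.8 pos [0.4205 0.1977 0.1045] shift(tool,cm) [ 0.6   0.37 -0.  ] turn [0. 0. 0.] shift in goal axes [ 0.6   0.37 -0.  ] j [-0.9   0.24  0.02  1.96  0.47  1.26 -2.3 ] f [-1.7  4.1  7.2] w 0.0214
t 6.8 pos [0.4272 0.197  0.1064] shift(tool,cm) [0.63 0.3  0.  ] turn [0. 0. 0.] shift in goal axes [0.63 0.3  0.  ] j [-0.9   0.24  0.02  1.96  0.47  1.26 -2.3 ] f [-1.7  4.1  7.2] w 0.0214
t 6.8 pos [0.4341 0.1968 0.1079] shift(tool,cm) [ 0.66  0.24 -0.  ] turn [0. 0. 0.] shift in goal axes [ 0.66  0.24 -0.  ] j [-0.9   0.24  0.02  1.96  0.47  1.26 -2.3 ] f [-1.7  4.1  7.2] w 0.0214
t 6.8 pos [0.4409 0.1973 0.1091] shift(tool,cm) [ 0.68  0.17 -0.  ] turn [0. 0. 0.] shift in goal axes [ 0.68  0.17 -0.  ] j [-0.9   0.24  0.02  1.96  0.47  1.26 -2.3 ] f [-1.7  4.1  7.2] w 0.0214
t 6.8 pos [0.4478 0.1984 0.1099] shift(tool,cm) [ 0.69  0.1  -0.  ] turn [0. 0. 0.] shift in goal axes [ 0.69  0.1  -0.  ] j [-0.9   0.24  0.02  1.96  0.47  1.26 -2.3 ] f [-1.7  4.1  7.2] w 0.0214
t 6.8 pos [0.4546 0.2001 0.1105] shift(tool,cm) [0.7  0.03 0.  ] turn [0. 0. 0.] shift in goal axes [0.7  0.03 0.  ] j [-0.9   0.24  0.02  1.96  0.47  1.26 -2.3 ] f [-1.7  4.1  7.2] w 0.0214
```

>>> move_arm(targets=[[[0.7,0.46,0],[0,0,0],0],[[0.63,0.3,0],[0,0,0],0],[[0.66,0.24,0],[0,0,0],0],[[0.68,0.17,0],[0,0,0],0],[[0.69,0.1,0],[0,0,0],0],[[0.7,0.03,0],[0,0,0],0],[[0,0,0],[0,0,0],0],[[0,0,0],[0,0,0],0]])

```text
time: 7.8
ee_pos: [0.4606, 0.2026, 0.1094]
eef_rot: [0.949, 0.181, 0.049, 0.255]
ft_force: [-3.4, 4.5, 7.3]
width: 0.0214
grip_force: 20.0
```

Run:
```python
from goal import *
plan(*kp(0))
c=r.camera("wrist"); pickle.dump(c,open("w2.pkl","wb"))
p2=p.copy(); p2[6]=0; P=pts(p2); print({k:proj(c,P[k])[0].round(1).tolist() for k in("bh","ah","kt")})
a=c["image"][90:290,270:470]; cv2.imwrite("pics/w2.png",cv2.resize(a,None,fx=3,fy=3,interpolation=cv2.INTER_CUBIC))
```

```text
t 7.8 pos [0.4606 0.2026 0.1094] shift(tool,cm) [ 0.05  0.1  -0.09] turn [ 0.001  0.    -0.   ] shift in goal axes [ 0.05  0.1  -0.09] j [-0.87  0.29  0.04  1.87  0.48  1.26 -2.24] f [-3.4  4.5  7.3] w 0.0214
{'bh': [433.3, 287.0], 'ah': [425.7, 277.4], 'kt': [315.8, 326.6]}
```

View pics/w2.png

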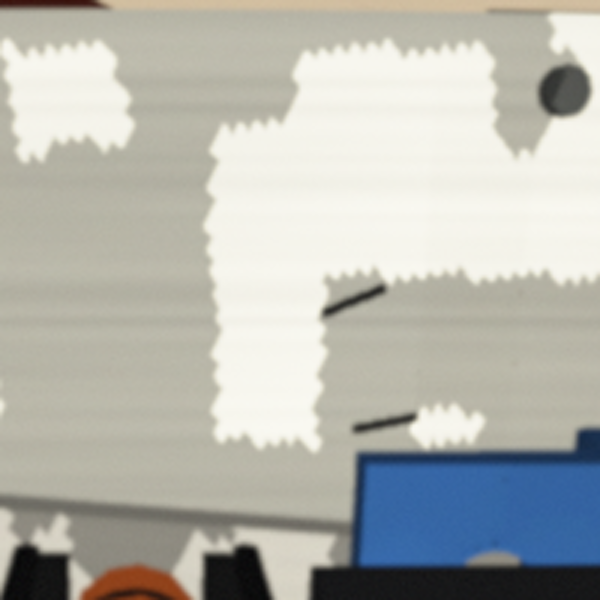

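>>> move_arm(targets=[[[0.05,0,0],[0,0,0],0],[[0,0,0],[0,0,0],0],[[0,0,0],[0,0,0],45],[[0,0,0],[0,0,0],45],[[0,0,0],[0,0,0],45],[[0,0,-4],[0,0,0],45],[[0,0,-5],[0,0,0],45],[[0,0,-5],[0,0,0],45],[[0,0,-2],[0,0,0],45],[[0,0,0],[0,0,0],45],[[0,0,0],[0,0,0],45]])

```text
time: 9.22
ee_pos: [0.4319, 0.2749, 0.2458]
eef_rot: [0.949, 0.18, 0.047, 0.256]
ft_force: [0.2, -0.4, -0.5]
width: 0.039
grip_force: 0.0
```

Run:
```python
from goal import *
c=r.camera("wrist"); pickle.dump(c,open("w3.pkl","wb"))
p2=p.copy(); p2[6]=0; P=pts(p2); print({k:proj(c,P[k])[0].round(1).tolist() for k in P}, "pivot",proj(c,pivot())[0])
for n,z in(("mouth top",.025),("mouth bottom",.017),("arm top",.016),("face",0)): print(n,proj(c,o+F@[p[4],p[5],z])[0].round(1))
cv2.imwrite("pics/w3f.png",c["image"])
x,y=proj(c,P["bh"])[0].astype(int)
a=c["image"][max(0,y-60):y+60,x-80:x+80]; print("origin",x-80,max(0,y-60)); cv2.imwrite("pics/w3.png",cv2.resize(a,None,fx=5,fy=5,interpolation=cv2.INTER_CUBIC))
```

```text
{'c1': [405.8, 114.2], 'c2': [394.4, 300.2], 'c3': [203.9, 300.7], 'c4': [187.1, 115.2], 'bh': [378.2, 218.4], 'b1': [354.2, 193.9], 'b2': [352.9, 242.2], 'b3': [415.0, 193.9], 'ah': [375.8, 215.4], 'kt': [313.7, 229.0]} pivot [242.05519907 214.95386734]
mouth top [378.2 218.4]
mouth bottom [376.7 216.5]
arm top [376.5 216.3]
face [373.8 212.9]
origin 298 158
```

View pics/w3.png

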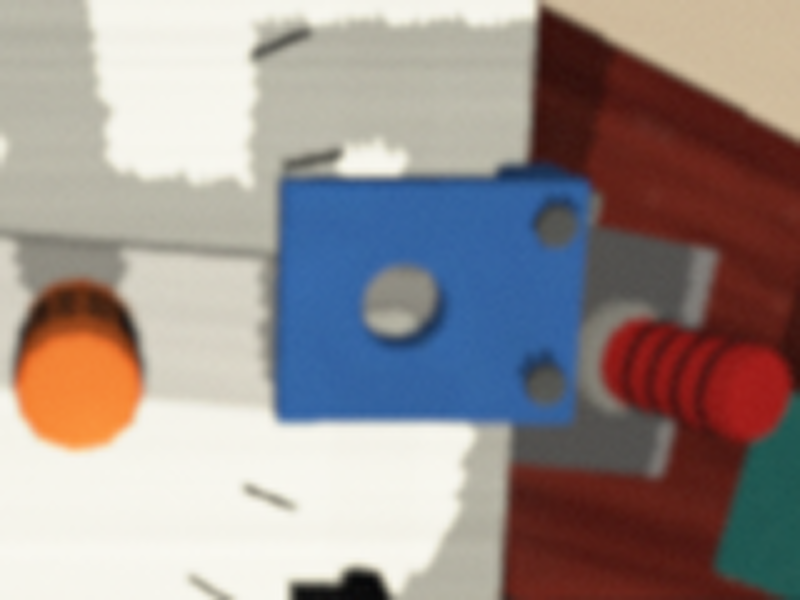

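The arm's edge slopes and the knob top at full-frame (313.6,235) is 6 px low, so the knob slipped in the pads. The arm is still short, around -0.07 rad. I'll refine that from both cameras and regrip.

Run:
```python
from goal import *
c=pickle.load(open("w3.pkl","rb"))
def kp_(q,cam):
    p2=p.copy(); p2[6]=q; return proj(cam,pts(p2)["kt"])[0]
for q in(-.1,-.08,-.06,-.04,-.02): print(q,kp_(q,c).round(1))
hsv=cv2.cvtColor(c["image"],cv2.COLOR_BGR2HSV); m=((hsv[...,0]<18)&(hsv[...,0]>8)&(hsv[...,1]>180)&(hsv[...,2]>200)).astype(np.uint8)
n,l,st,ce=cv2.connectedComponentsWithStats(m); i=1+st[1:,4].argmax(); print(st[i],ce[i])
plan(*kp(-.07,.05))
```

```text
-0.1 [313.3 237.2]
-0.08 [313.5 235.6]
-0.06 [313.6 234. ]
-0.04 [313.7 232.3]
-0.02 [313.7 230.7]
[302 225  23  22 396] [313.20959596 235.01010101]
t 9.28 pos [0.4319 0.2747 0.2457] shift(tool,cm) [-0.38 -0.05 10.6 ] turn [ 0.003  0.004 -0.001] shift in goal axes [-0.43 -0.02 10.6 ] j [-0.96  0.23  0.    1.64  0.43  1.58 -2.21] f [-0.2 -0.3  0.2] w 0.0392
```

>>> move_arm(grip_force=30, targets=[[[-0.4,0,5.3],[0,0,0],45],[[0,0,5.3],[0,0,0],45],[[0,0,4.9],[0,0,0],45],[[0,0,0],[0,0,0],45],[[0,0,0],[0,0,0],0],[[0,0,0],[0,0,0],0],[[0,0,0],[0,0,0],0],[[0.3,0,0],[0,0,0],0],[[0.27,0,0],[0,0,0],0],[[0,0,0],[0,0,0],0],[[0,0,0],[0,0,0],0]])

```text
time: 10.65
ee_pos: [0.4611, 0.2051, 0.1136]
eef_rot: [0.949, 0.18, 0.048, 0.255]
ft_force: [-6.7, 2.7, 7.2]
width: 0.0211
grip_force: 30.0
```

Run:
```python
from goal import *
plan(*kp(0))
```

```text
t 10.65 pos [0.4611 0.2051 0.1136] shift(tool,cm) [-0.09  0.07  0.39] turn [ 0.001  0.002 -0.   ] shift in goal axes [-0.09  0.07  0.39] j [-0.87  0.29  0.05  1.86  0.48  1.27 -2.23] f [-6.7  2.7  7.2] w 0.0211
```

>>> move_arm(targets=[[[0,0,0],[0,0,0],45],[[0,0,0],[0,0,0],45],[[0,0,0],[0,0,0],45],[[0,0,-4],[0,0,0],45],[[0,0,-5],[0,0,0],45],[[0,0,-5],[0,0,0],45],[[0,0,-2],[0,0,0],45],[[0,0,0],[0,0,0],45],[[0,0,0],[0,0,0],45]])

```text
time: 11.78
ee_pos: [0.4326, 0.2778, 0.2501]
eef_rot: [0.949, 0.18, 0.047, 0.256]
ft_force: [0.3, -0.5, -1.0]
width: 0.0386
grip_force: 0.0
```

```bash
cat > look.py <<'E'
from goal import *
import sys
def look(name):
    c=r.camera("wrist"); pickle.dump(c,open(name+".pkl","wb")); 
    def f(q): p2=p.copy(); p2[6]=q; return proj(c,pts(p2)["kt"])[0]
    hsv=cv2.cvtColor(c["image"],cv2.COLOR_BGR2HSV); m=((hsv[...,0]<18)&(hsv[...,0]>8)&(hsv[...,1]>180)&(hsv[...,2]>200)).astype(np.uint8)
    n,l,st,ce=cv2.connectedComponentsWithStats(m); i=1+st[1:,4].argmax(); print(st[i],ce[i])
    for q in(-.05,0,.05): print(q,f(q).round(1))
    x,y=proj(c,pts(p)["bh"])[0].astype(int); print("crop",x-80,y-60)
    cv2.imwrite(f"pics/{name}.png",cv2.resize(c["image"][y-60:y+60,x-80:x+80],None,fx=5,fy=5,interpolation=cv2.INTER_CUBIC))
look(sys.argv[1])
E
python3 look.py w4
```

```text
[302 220  24  22 392] [313.47959184 230.48979592]
-0.05 [313.6 233.6]
0 [313.7 229.6]
0.05 [313.6 225.5]
crop 297 159
```

View pics/w4.png

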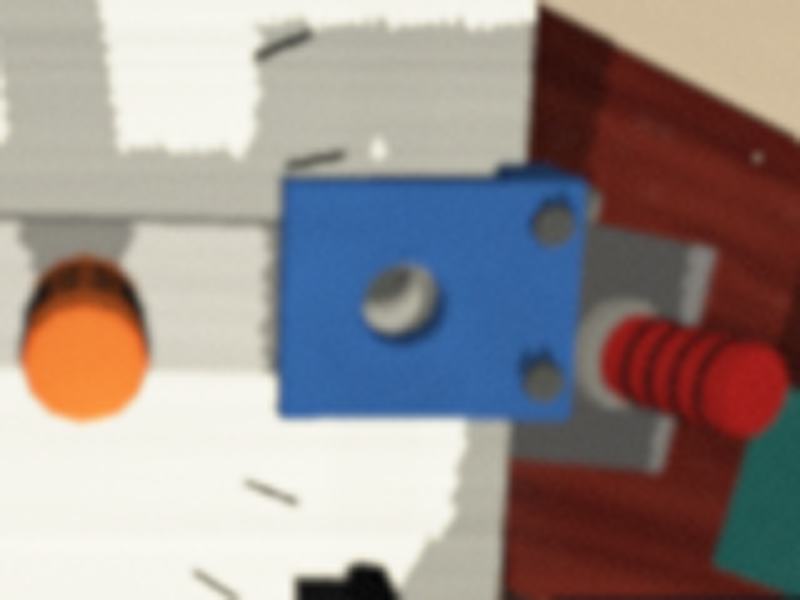

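The knob top is now at full-frame (314,230.6), and the dark through-hole in the bracket shows nearly concentric. I'll measure the remaining angle numerically from the arm's edges.

Run:
```python
from goal import *
c=pickle.load(open("w4.pkl","rb")); g=cv2.cvtColor(c["image"],cv2.COLOR_BGR2GRAY).astype(float)
sat=cv2.cvtColor(c["image"],cv2.COLOR_BGR2HSV)[...,1].astype(float)
def edge(col,lo,hi,im,sg):
    d=sg*np.diff(im[lo:hi,col]); d=np.clip(d,0,None); i=d.argmax(); w=d[max(0,i-1):i+2]; return lo+max(0,i-1)+(w*np.arange(len(w))).sum()/w.sum()+.5
def arm(r_,y,z,q): return pivot()+rad(q)*r_+tan(q)*y+(z)*zf
for col in(330,335,340,345):
    print(col,"obs",round(edge(col,196,210,g,1),1),round(edge(col,226,240,g,1),1))
    for q in(-.03,-.015,0):
        f=lambda y,z:[proj(c,arm(r_,y,z,q))[0] for r_ in np.linspace(.08,.11,8)]
        print("   q",q,[round(np.interp(col,*np.array(f(y,z)).T),1) for y,z in((.015,.004),(-.015,.004),(-.015,-.004))])
# bracket edges check (yf edges) and hole center
h=cv2.cvtColor(c["image"],cv2.COLOR_BGR2HSV); b=((abs(h[...,0].astype(int)-108)<12)&(h[...,1]>120)).astype(np.uint8)
n,l,st,ce=cv2.connectedComponentsWithStats(b); i=1+st[1:,4].argmax(); print("blue",st[i])
hole=(l[200:236,360:395]!=i).astype(np.uint8); n,l2,st2,ce2=cv2.connectedComponentsWithStats(hole)
print("hole",[(s_.tolist(),(e+[360,200]).round(1)) for s_,e in zip(st2[1:],ce2[1:]) if s_[4]>60],"pred",proj(c,pts(p)["bh"])[0])
for yy in(.023,-.023): print("bracket edge pred",proj(c,o+F@[p[4],p[5]+yy,.025])[0].round(1))
```

```text
330 obs 203.7 232.6
   q -0.03 [np.float64(203.6), np.float64(233.5), np.float64(231.5)]
   q -0.015 [np.float64(202.3), np.float64(232.3), np.float64(230.2)]
   q 0 [np.float64(201.0), np.float64(231.0), np.float64(229.0)]
335 obs 203.7 232.7
   q -0.03 [np.float64(203.8), np.float64(233.6), np.float64(231.6)]
   q -0.015 [np.float64(202.4), np.float64(232.3), np.float64(230.3)]
   q 0 [np.float64(201.0), np.float64(231.0), np.float64(229.0)]
340 obs 203.9 233.3
   q -0.03 [np.float64(203.9), np.float64(233.8), np.float64(231.7)]
   q -0.015 [np.float64(202.5), np.float64(232.4), np.float64(230.3)]
   q 0 [np.float64(201.0), np.float64(231.0), np.float64(228.9)]
345 obs 204.0 232.8
   q -0.03 [np.float64(204.1), np.float64(233.9), np.float64(231.9)]
   q -0.015 [np.float64(202.5), np.float64(232.4), np.float64(230.4)]
   q 0 [np.float64(201.0), np.float64(230.9), np.float64(228.9)]
blue [ 353  192   61   51 2524]
hole [([9, 11, 16, 16, 184], array([376.6, 218.6]))] pred [377.16341589 219.03270228]
bracket edge pred [378.2 194.9]
bracket edge pred [376.1 242.3]
```

>>> move_arm(targets=[[[0,0,5.5],[0,0,0],45],[[0,0,5.5],[0,0,0],45],[[0,0,5],[0,0,0],45],[[0,0,0],[0,0,0],45],[[0,0,0],[0,0,0],0],[[0,0,0],[0,0,0],0],[[0,0,0],[0,0,0],0],[[0.22,0,0],[0,0,0],0],[[0,0,0],[0,0,0],0],[[0,0,0],[0,0,0],0],[[0,0,0],[0,0,0],45],[[0,0,0],[0,0,0],45],[[0,0,0],[0,0,0],45],[[0,0,-4],[0,0,0],45],[[0,0,-5],[0,0,0],45],[[0,0,-5],[0,0,0],45],[[0,0,-2],[0,0,0],45],[[0,0,0],[0,0,0],45],[[0,0,0],[0,0,0],45]])

```text
time: 14.2
ee_pos: [0.4347, 0.2786, 0.2501]
eef_rot: [0.949, 0.18, 0.047, 0.256]
ft_force: [-1.6, -0.5, -0.3]
width: 0.0389
grip_force: 0.0
```

```bash
python3 look.py w5
cat > armq.py <<'E'
from goal import *
import sys
c=pickle.load(open(sys.argv[1]+".pkl","rb")); g=cv2.cvtColor(c["image"],cv2.COLOR_BGR2GRAY).astype(float)
def edge(col,lo,hi,im,sg):
    d=np.clip(sg*np.diff(im[lo:hi,col]),0,None); i=d.argmax(); a=max(0,i-1); w=d[a:i+2]; return lo+a+(w*np.arange(len(w))).sum()/w.sum()+.5
def arm(r_,y,z,q): return pivot()+rad(q)*r_+tan(q)*y+z*zf
pr=lambda q,col,y:np.interp(col,*np.array([proj(c,arm(r_,y,.004,q))[0] for r_ in np.linspace(.08,.115,8)]).T)
for col in(330,335,340,345):
    y1,y2=pr(0,col,.015),pr(0,col,-.015)
    e1=edge(col,int(y1)-5,int(y1)+8,g,1); e2=edge(col,int(y2)-5,int(y2)+8,g,1)
    print(col,"q from edges",[round(-(e-y)/(pr(-.05,col,yy)-y)*.05,4) for e,y,yy in((e1,y1,.015),(e2,y2,-.015))],round(e1,1),round(e2,1))
E
python3 armq.py w4; python3 armq.py w5
```

```text
[302 221  24  22 390] [313.51282051 231.42051282]
-0.05 [313.7 236.1]
0 [313.8 232.1]
0.05 [313.6 228.1]
crop 297 161
330 q from edges [np.float64(-0.0308), np.float64(-0.0194)] 203.7 232.6
335 q from edges [np.float64(-0.0297), np.float64(-0.0189)] 203.7 232.7
340 q from edges [np.float64(-0.0301), np.float64(-0.0247)] 203.9 233.3
345 q from edges [np.float64(-0.0294), np.float64(-0.0186)] 204.0 232.8
330 q from edges [np.float64(-0.0121), np.float64(-0.0036)] 204.3 233.4
335 q from edges [np.float64(-0.012), np.float64(-0.0036)] 204.4 233.4
340 q from edges [np.float64(-0.0107), np.float64(0.0017)] 204.3 232.9
345 q from edges [np.float64(-0.0105), np.float64(-0.0029)] 204.3 233.4
```

```bash
cat > pinfit.py <<'E'
from goal import *
w=pickle.load(open("w5.pkl","rb"))
def red(c):
    h=cv2.cvtColor(c["image"],cv2.COLOR_BGR2HSV); m=(((h[...,0]<5)|(h[...,0]>175))&(h[...,1]>200)&(h[...,2]>90)).astype(np.uint8)
    return m
T=np.linspace(0,2*np.pi,40)
def sil(c,x,y,zc):
    P=np.array([[x+.012*np.cos(a),y+.012*np.sin(a),zc+s_] for s_ in(-.022,.022) for a in T]); return cv2.convexHull(proj(c,P).astype(np.float32))[:,0]
def cen(poly):
    m=cv2.moments(poly.reshape(-1,1,2)); return np.array([m["m10"]/m["m00"],m["m01"]/m["m00"]])
obs=[]
for nme,c,near in(("top",t,(403,222)),("scene",s,(295,212)),("w",w,(435,235))):
    n,l,st,ce=cv2.connectedComponentsWithStats(cv2.morphologyEx(red(c),cv2.MORPH_CLOSE,np.ones((5,5),np.uint8)))
    i=1+np.linalg.norm(ce[1:]-near,axis=1).argmin(); print(nme,st[i],ce[i].round(1)); obs.append((c,ce[i],st[i]))
for sel in([0,1],[0,1,2],[0,2]):
    f=least_squares(lambda x:np.ravel([cen(sil(obs[i][0],*x))-obs[i][1] for i in sel]),[.49,.01,.088]); print(sel,f.x.round(4),f.fun.round(2))
E
python3 pinfit.py
python3 - <<'E'
from goal import *
xt=np.array([np.cos(.376),np.sin(.376),0]); zd=np.array([0,0,-1.])
a=plan(np.array([.42,.22,.45]),Rt(xt,zd)); a=plan(np.array([.49,.0075,.3]),Rt(np.array([-1.,0,0]),zd),a)
E
```

```text
top [517 249   1   1   1] [517. 249.]
scene [291 203   9  13  90] [295.2 208.5]
w [418 225  37  24 552] [436.4 235.3]
[0, 1] [ 0.4848 -0.3558 -0.1757] [ 1.73 -5.62  8.4   2.35]
[0, 1, 2] [ 0.4914 -0.2964 -0.1174] [-12.78 -11.85   5.68  -1.23  10.2    9.46]
[0, 2] [ 0.4858 -0.3494 -0.1903] [-2.45 -5.14 -1.4   8.76]
t 14.25 pos [0.4346 0.2785 0.2501] shift(tool,cm) [ -3.55  14.3  -14.8 ] turn [ 0.527  0.003 -0.002] shift in goal axes [ -3.51   4.9  -19.99] j [-0.96  0.24  0.01  1.62  0.43  1.59 -2.21] f [ 0.1 -0.5 -0.5] w 0.0394
t 14.25 pos [0.42 0.22 0.45] shift(tool,cm) [-1.29 22.34 15.  ] turn [-0.    -0.    -2.766] shift in goal axes [ -7.   -21.25  15.  ] j [-0.96  0.24  0.01  1.62  0.43  1.59 -2.21] f [ 0.1 -0.5 -0.5] w 0.0394
```

>>> move_arm(targets=[[[-0.5,1,-5],[0,0,0],60],[[-1,4,-4],[0,0,0],60],[[-1,4.6,-3],[0,0,0],60],[[-1,4.6,-3],[0,0,0],60],[[0,0,0],[0.132,0,0],60],[[0,0,0],[0.132,0,0],60],[[0,0,0],[0.132,0,0],60],[[0,0,0],[0.131,0,0],60],[[0,0,0],[0,0,-0.173],60],[[0,0,0],[0,0,-0.173],60],[[0,0,0],[0,0,-0.173],60],[[0,0,0],[0,0,-0.173],60],[[0,0,0],[0,0,-0.173],60],[[0,0,0],[0,0,-0.173],60],[[0,0,0],[0,0,-0.173],60],[[0,0,0],[0,0,-0.173],60]])

```text
time: 16.25
ee_pos: [0.4198, 0.222, 0.4511]
eef_rot: [0.636, 0.772, -0.001, -0.001]
ft_force: [-0.6, -0.1, 0.0]
width: 0.0517
grip_force: 0.0
```

```bash
sed -i 's/>200)&(h\[...,2\]>90)/>150)\&(h[...,2]>70)/; s/"w",w,(435,235)/"w",w,(435,235)/' pinfit.py; python3 pinfit.py
python3 - <<'E'
from goal import *
zd=np.array([0,0,-1.])
a=plan(np.array([.49,.03,.3]),Rt(np.array([-1.,0,0]),zd))
E
```

```text
top [398 214  11  13 102] [403. 220.]
scene [277 185  15   2  16] [283.6 185.1]
w [ 398  171   81  122 3475] [431.7 228.8]
[0, 1] [0.4936 0.0172 0.1682] [ 1.18 -8.51  9.41  1.94]
[0, 1, 2] [0.5031 0.0087 0.0944] [ 2.000e-02 -5.260e+00  7.100e+00  2.343e+01  9.880e+00 -2.000e+00]
[0, 2] [0.4968 0.0059 0.078 ] [ 0.23 -1.11 -0.35  0.46]
t 16.25 pos [0.4198 0.222  0.4511] shift(tool,cm) [-20.19   3.28  15.1 ] turn [-0.002 -0.002 -1.379] shift in goal axes [ -7.02 -19.2   15.11] j [-0.78 -0.03  0.2   1.4   0.    1.77 -0.39] f [-0.6 -0.1  0. ] w 0.0517
```

>>> move_arm(targets=[[[0,0,0],[0,0,-0.172],60],[[0,0,0],[0,0,-0.172],60],[[0,0,0],[0,0,-0.172],60],[[0,0,0],[0,0,-0.172],60],[[0,0,0],[0,0,-0.172],60],[[0,0,0],[0,0,-0.173],60],[[0,0,0],[0,0,-0.173],60],[[0,0,0],[0,0,-0.173],60],[[-1.4,-4.3,0],[0,0,0],60],[[-1.4,-4.3,0],[0,0,0],60],[[-1.4,-4.3,0],[0,0,0],60],[[-1.4,-4.3,0],[0,0,0],60],[[-1.4,-4.2,0],[0,0,0],60],[[0,0,6],[0,0,0],60],[[0,0,6],[0,0,0],60],[[0,0,6],[0,0,0],60],[[0,0,6],[0,0,0],60],[[0,0,0],[0,0,0],60],[[0,0,0],[0,0,0],60]])

```text
time: 18.62
ee_pos: [0.4893, 0.0083, 0.214]
eef_rot: [0.002, 1.0, 0.001, 0.0]
ft_force: [0.2, 0.6, 0.9]
width: 0.0525
grip_force: 0.0
```

Run:
```python
from goal import *
plan(np.array([.491,.0075,.072]),Rt(np.array([-1.,0,0]),np.array([0,0,-1.])))
c=r.camera("wrist"); pickle.dump(c,open("w6.pkl","wb"))
h=cv2.cvtColor(c["image"],cv2.COLOR_BGR2HSV); m=(((h[...,0]<5)|(h[...,0]>175))&(h[...,1]>190)&(h[...,2]>90)).astype(np.uint8)
n,l,st,ce=cv2.connectedComponentsWithStats(m)
for i in range(1,n):
    if st[i,4]>40: print(st[i],ce[i].round(1))
for x,y,z in((.491,.0075,.11),(.491,.0075,.066),(.479,.0075,.11),(.503,.0075,.11),(.491,.0195,.11)): print(proj(c,np.array([x,y,z]))[0].round(1))
print(c["cam_to_world"][:3,3])
```

```text
t 18.62 pos [0.4893 0.0083 0.214 ] shift(tool,cm) [-0.17 -0.09 14.2 ] turn [ 0.001  0.    -0.005] shift in goal axes [-0.17 -0.08 14.2 ] j [-0.57  0.02  0.47  1.84 -0.01  1.28  1.47] f [0.2 0.6 0.9] w 0.0525
[ 68   1  40  18 267] [86.1  9.8]
[114   0  41   8 187] [135.    2.8]
[ 422    0  189   67 4804] [525.   26.8]
[595   0  27   3  47] [6.094e+02 6.000e-01]
[  0  11  62  10 252] [31.2 15.3]
[130  11  26   8  78] [143.6  15.6]
[   0   29  154   81 5000] [65.7 67.2]
[129  29  32  33 443] [146.7  42.8]
[436  74  14  10  46] [442.2  78.1]
[490  77  20   9  62] [499.   80.4]
[579  79  15  12  74] [585.2  83.9]
[ 96  84  69  19 376] [132.4  95.3]
[420  87  40  17 245] [437.7  97.1]
[   0  109  241   56 4716] [126.2 136. ]
[196 112  59  18 334] [230.5 118.1]
[397 122  13   8  49] [403.7 126.6]
[389 145  24  17 228] [400.2 153.3]
[618 146  22   7  81] [629.2 148.7]
[ 37 168  36   6 105] [ 53.6 170.2]
[ 173  170   85   31 1249] [212.6 183.8]
[390 174  26  11 170] [401.2 178.7]
[390 186  27  29 499] [403.5 198.8]
[211 209  53   8 157] [237.2 212.8]
[301 220  29  31 679] [314.9 235.7]
[391 224  25  12 204] [402.3 230.3]
[ 184  228   88   51 1788] [229.2 252.3]
[591 242  49  26 600] [616.1 254.7]
[386 245  24  24 171] [395.1 253. ]
[  3 255  21  20 150] [ 12.6 262. ]
[264 281  11   6  43] [269.  283.8]
[314.1 237.7]
[314.2 224.4]
[314.  222.6]
[314.2 252.4]
[329.5 237.6]
[0.41628015 0.00828393 0.37694191]
```

>>> move_arm(grip_force=35, targets=[[[-0.1,0,5],[0,0,0],60],[[0,0,5],[0,0,0],60],[[0,0,3],[0,0,0],60],[[0,0,1.2],[0,0,0],60],[[0,0,0],[0,0,0],60],[[0,0,0],[0,0,0],0],[[0,0,0],[0,0,0],0],[[0,0,0],[0,0,0],0],[[0,0,0],[0,0,0],0]])

```text
time: 19.8
ee_pos: [0.4893, 0.0088, 0.0703]
eef_rot: [0.002, 1.0, 0.001, -0.0]
ft_force: [-0.8, -0.4, 3.2]
width: 0.0228
grip_force: 35.0
```

>>> move_arm(targets=[[[0,0,-2],[0,0,0],0],[[0,0,-4],[0,0,0],0],[[0,0,-5],[0,0,0],0],[[0,0,-5],[0,0,0],0],[[0,0,-4],[0,0,0],0],[[0,0,0],[0,0,0],0],[[0,0,0],[0,0,0],0]])

```text
time: 20.68
ee_pos: [0.489, 0.0085, 0.2691]
eef_rot: [0.002, 1.0, 0.0, -0.001]
ft_force: [0.0, -0.2, -1.6]
width: 0.0231
grip_force: 35.0
```

```bash
cat > pin.py <<'E'
from goal import *
def pinsee(name=None):
    s=r.read_state(); c=r.camera("wrist")
    if name: cv2.imwrite(f"pics/{name}.png",c["image"])
    p0=np.array(s["ee_pos"]); Rc=R.from_quat(s["eef_rot"]).as_matrix()
    h=cv2.cvtColor(c["image"],cv2.COLOR_BGR2HSV); m=(((h[...,0]<5)|(h[...,0]>175))&(h[...,1]>190)&(h[...,2]>90)).astype(np.uint8)
    n,l,st,ce=cv2.connectedComponentsWithStats(m)
    for i in range(1,n):
        if st[i,4]>40 and abs(ce[i][0]-315)<40: print(st[i],ce[i].round(1))
    for d in([0,0,0],[.012,0,0],[-.012,0,0],[0,.012,0]): print(d,"head top",proj(c,p0+Rc@(np.array(d)+[0,0,-.0397]))[0].round(1),"bottom end of shank",proj(c,p0+Rc@(np.array(d)+[0,0,.04]))[0].round(1))
bh=pts(p)["bh"]
def pingoal(up,dx=0,dy=0,Rg=None): # collar underside 'up' above mouth
    if Rg is None:
        x=np.array([-1.,0,0]); ax=np.cross([0,0,-1],-zf); Rm=R.from_rotvec(ax/np.linalg.norm(ax)*np.pi/6).as_matrix(); Rg=Rm@Rt(x,np.array([0,0,-1.]))
    return bh+zf*(up+.0103)-Rg@[dx,dy,0],Rg
E
python3 - <<'E'
from pin import *
pinsee("w7"); plan(*pingoal(.10)); plan(*pingoal(.065))
E
```

```text
[300 273  32   9  73] [315.3 275.9]
[293 278  44  14 159] [314.8 283. ]
[292 285  46  15 194] [314.4 290.2]
[291 293  49  15 231] [314.6 298.2]
[298 301  35   7 176] [314.8 304.7]
[290 342  51  18 680] [314.9 348.9]
[0, 0, 0] head top [315.6 332.8] bottom end of shank [315.3 263.5]
[0.012, 0, 0] head top [315.6 304.8] bottom end of shank [315.3 244.4]
[-0.012, 0, 0] head top [315.6 359.2] bottom end of shank [315.3 282. ]
[0, 0.012, 0] head top [346.4 332.7] bottom end of shank [335.2 263.5]
t 20.73 pos [0.4888 0.0085 0.2688] shift(tool,cm) [ 2.86 19.44  3.71] turn [ 0.487 -0.197 -0.003] shift in goal axes [ 2.53 18.79 -6.36] j [-0.58 -0.01  0.47  1.76  0.    1.4   1.46] f [ 0.1 -0.7  0.1] w 0.0232
t 20.73 pos [0.4888 0.0085 0.2688] shift(tool,cm) [ 2.2  17.82  6.74] turn [ 0.487 -0.197 -0.003] shift in goal axes [ 2.53 18.79 -2.86] j [-0.58 -0.01  0.47  1.76  0.    1.4   1.46] f [ 0.1 -0.7  0.1] w 0.0232
```

>>> move_arm(targets=[[[0.5,3.9,0.5],[0,0,0],0],[[0.6,3.9,0.8],[0,0,0],0],[[0.6,3.9,0.8],[0,0,0],0],[[0.6,3.9,0.8],[0,0,0],0],[[0.6,3.8,0.8],[0,0,0],0],[[0,0,0],[0.12,-0.05,0],0],[[0,0,0],[0.12,-0.05,0],0],[[0,0,0],[0.12,-0.05,0],0],[[0,0,0],[0.127,-0.047,-0.003],0],[[0,0,0],[0,0,0],0],[[0,0,0],[0,0,0],0]])

```text
time: 22.1
ee_pos: [0.4614, 0.2018, 0.2327]
eef_rot: [0.002, 0.966, -0.24, 0.095]
ft_force: [-0.4, -0.1, -1.0]
width: 0.0231
grip_force: 35.0
```

Run:
```python
from pin import *
plan(*pingoal(.065))
c=r.camera("wrist"); cv2.imwrite("pics/w8.png",c["image"]); pickle.dump(c,open("w8.pkl","wb"))
# bracket outline and hole vs prediction
h=cv2.cvtColor(c["image"],cv2.COLOR_BGR2HSV); b=((abs(h[...,0].astype(int)-108)<12)&(h[...,1]>120)).astype(np.uint8)
n,l,st,ce=cv2.connectedComponentsWithStats(b); i=1+st[1:,4].argmax(); print("blue",st[i]); P=pts(p)
for k in("bh","b1","b2","b3"): print(k,proj(c,P[k])[0].round(1))
print(proj(c,o+F@[p[4]+.033,p[5]-.023,.025]))
S=st[i]; n2,l2,st2,ce2=cv2.connectedComponentsWithStats((l==i).astype(np.uint8)^1); 
for a,e in zip(st2,ce2):
    if 100<a[4]<5000: print(a,e.round(1))
```

```text
t 22.1 pos [0.4614 0.2018 0.2327] shift(tool,cm) [0.05 0.15 3.51] turn [ 0.001 -0.001 -0.003] shift in goal axes [0.06 0.15 3.51] j [-0.97  0.16  0.16  1.75  0.44  1.48  0.66] f [-0.4 -0.1 -1. ] w 0.0231
blue [ 268  197   86   67 3227]
bh [317.5 232.9]
b1 [354.7 248.3]
b2 [334.2 195.4]
b3 [290.3 272.6]
[[267.62645347 221.69962211]]
[ 268  197   86   67 3227] [312.1 231.8]
[308 225  20  17 257] [317.7 232.9]
```

The bracket hole in the wrist image is at (317.7,232.9) against a predicted (317.5,232.9), so I'll approach with the nose 3 mm short of the mouth.

>>> move_arm(targets=[[[0.05,0.15,2],[0,0,-0.003],0],[[0,0,1.5],[0,0,0],0],[[0,0,1.2],[0,0,0],0],[[0,0,0],[0,0,0],0],[[0,0,0],[0,0,0],0]])

```text
time: 22.78
ee_pos: [0.4696, 0.1825, 0.1921]
eef_rot: [-0.0, 0.966, -0.24, 0.096]
ft_force: [0.5, 0.5, -1.4]
width: 0.0231
grip_force: 35.0
```

Run:
```python
from pin import *
plan(*pingoal(0))
```

```text
t 22.77 pos [0.4696 0.1825 0.1921] shift(tool,cm) [ 0.04 -0.07  5.44] turn [0.001 0.001 0.001] shift in goal axes [ 0.03 -0.07  5.44] j [-0.95  0.18  0.17  1.82  0.46  1.38  0.65] f [ 0.5  0.5 -1.4] w 0.0231
```

Insert slowly as far as the arm, then check the force.

>>> move_arm(targets=[[[0.04,-0.07,0.4],[0,0,0],0],[[0,0,0.4],[0,0,0],0],[[0,0,0.4],[0,0,0],0],[[0,0,0.3],[0,0,0],0],[[0,0,0.3],[0,0,0],0],[[0,0,0],[0,0,0],0],[[0,0,0],[0,0,0],0]])

```text
time: 23.65
ee_pos: [0.4723, 0.1732, 0.1764]
eef_rot: [-0.0, 0.966, -0.241, 0.095]
ft_force: [-0.8, -0.4, -1.0]
width: 0.0229
grip_force: 35.0
```

Run:
```python
from pin import *
plan(*pingoal(0))
```

```text
t 23.65 pos [0.4723 0.1732 0.1764] shift(tool,cm) [-0.03  0.01  3.6 ] turn [0.    0.001 0.001] shift in goal axes [-0.03  0.01  3.6 ] j [-0.94  0.19  0.18  1.84  0.46  1.34  0.65] f [-0.8 -0.4 -1. ] w 0.0229
```

>>> move_arm(targets=[[[0,0,0.3],[0,0,0],0],[[0,0,0.3],[0,0,0],0],[[0,0,0.3],[0,0,0],0],[[0,0,0.3],[0,0,0],0],[[0,0,0.3],[0,0,0],0],[[0,0,0],[0,0,0],0]])

```text
time: 24.4
ee_pos: [0.475, 0.166, 0.163]
eef_rot: [-0.0, 0.966, -0.241, 0.095]
ft_force: [-1.6, 0.3, -2.4]
width: 0.0231
grip_force: 35.0
```

Run:
```python
from pin import *
plan(*pingoal(0))
```

```text
t 24.4 pos [0.475 0.166 0.163] shift(tool,cm) [-0.05  0.01  2.06] turn [-0.     0.001  0.001] shift in goal axes [-0.05  0.01  2.06] j [-0.93  0.2   0.18  1.86  0.47  1.31  0.65] f [-1.6  0.3 -2.4] w 0.0231
```

>>> move_arm(targets=[[[0,0,0.3],[0,0,0],0],[[0,0,0.3],[0,0,0],0],[[0,0,0.3],[0,0,0],0],[[0,0,0.3],[0,0,0],0],[[0,0,0.2],[0,0,0],0],[[0,0,0.2],[0,0,0],0],[[0,0,0],[0,0,0],0]])

```text
time: 25.28
ee_pos: [0.4781, 0.1586, 0.1493]
eef_rot: [-0.0, 0.966, -0.241, 0.095]
ft_force: [-1.5, 1.5, -2.2]
width: 0.023
grip_force: 35.0
```

Run:
```python
from pin import *
plan(*pingoal(0)); print("axial force",np.array(r.read_state()["ft_force"])@zf)
```

```text
t 25.27 pos [0.4781 0.1586 0.1493] shift(tool,cm) [-0.03  0.01  0.47] turn [-0.     0.001  0.001] shift in goal axes [-0.03  0.01  0.47] j [-0.92  0.21  0.19  1.88  0.47  1.28  0.65] f [-1.5  1.5 -2.2] w 0.023
axial force -0.9574684895309009
```

>>> move_arm(targets=[[[0,0,0.2],[0,0,0],0],[[0,0,0.15],[0,0,0],0],[[0,0,0.1],[0,0,0],0],[[0,0,0],[0,0,0],0],[[0,0,0],[0,0,0],0]])

```text
time: 25.9
ee_pos: [0.4788, 0.1572, 0.1464]
eef_rot: [-0.001, 0.966, -0.241, 0.096]
ft_force: [-7.8, 3.1, 8.3]
width: 0.0234
grip_force: 35.0
```

Run:
```python
from pin import *
plan(*pingoal(0)); print("axial force",np.array(r.read_state()["ft_force"])@zf)
```

```text
t 25.9 pos [0.4788 0.1572 0.1464] shift(tool,cm) [-0.02  0.    0.14] turn [0.    0.001 0.001] shift in goal axes [-0.02  0.    0.14] j [-0.92  0.22  0.19  1.89  0.47  1.27  0.65] f [-7.8  3.1  8.3] w 0.0234
axial force 10.029774133400545
```

>>> move_arm(targets=[[[0,0,0.1],[0,0,0],0],[[0,0,0.1],[0,0,0],0],[[0,0,0],[0,0,0],0]])

```text
time: 26.28
ee_pos: [0.4789, 0.1572, 0.1463]
eef_rot: [-0.001, 0.966, -0.24, 0.096]
ft_force: [-18.0, 6.1, 25.9]
width: 0.0232
grip_force: 35.0
```

Run:
```python
from pin import *
plan(*pingoal(0)); print("axial force",np.array(r.read_state()["ft_force"])@zf)
```

```text
t 26.27 pos [0.4789 0.1572 0.1463] shift(tool,cm) [-0.01 -0.    0.13] turn [0.001 0.002 0.001] shift in goal axes [-0.01 -0.    0.13] j [-0.92  0.22  0.19  1.89  0.47  1.27  0.65] f [-18.    6.1  25.9] w 0.0232
axial force 28.55708753512036
```

The pin stopped hard with rising force, about 1 mm from the predicted seat. Ease off, let go, retreat along the axis and check.

>>> move_arm(targets=[[[0,0,-0.2],[0,0,0],0],[[0,0,0],[0,0,0],45],[[0,0,0],[0,0,0],45],[[0,0,0],[0,0,0],45],[[0,0,-2],[0,0,0],45],[[0,0,-4],[0,0,0],45],[[0,0,-5],[0,0,0],45],[[0,0,-5],[0,0,0],45],[[0,0,0],[0,0,0],45],[[0,0,0],[0,0,0],45]])

```text
time: 27.52
ee_pos: [0.4495, 0.2304, 0.2835]
eef_rot: [-0.0, 0.966, -0.241, 0.095]
ft_force: [0.2, -1.1, -0.8]
width: 0.0391
grip_force: 0.0
```

Run:
```python
from pin import *
c=r.camera("wrist"); S=r.camera("scene")
a=c["image"][130:330,200:400]; a=cv2.resize(a,(400,400),interpolation=cv2.INTER_CUBIC); b=cv2.resize(S["image"][190:310,240:360],(400,400),interpolation=cv2.INTER_CUBIC)
cv2.imwrite("pics/final.png",np.hstack([a,b]))
for n,k,(ox,oy,m) in(("wrist",c,(200,130,2)),("scene",S,(240,190,400/120))):
    print(n,{h:((proj(k,bh+zf*h)[0]-[ox,oy])*m).round().tolist() for h in(0,.006,.05,.056)})
```

```text
wrist {0: [232.0, 176.0], 0.006: [232.0, 178.0], 0.05: [233.0, 202.0], 0.056: [233.0, 206.0]}
scene {0: [187.0, 130.0], 0.006: [188.0, 127.0], 0.05: [197.0, 101.0], 0.056: [198.0, 98.0]}
```

View pics/final.png

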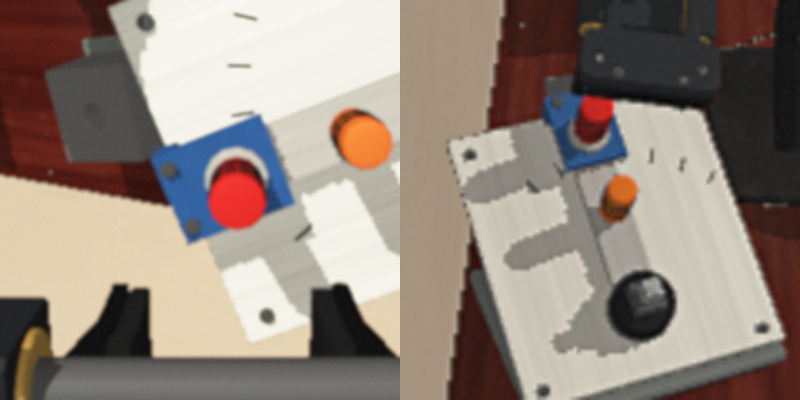

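The collar lies on the bracket. The head top is at (238,201) in the wrist half, against (233,202) predicted for a seated pin. The gripper is clear of everything, so I'll hand in.

```bash
python3 -c "
from bench import r
print(r.close_job())"
```

```text
the job is handed in; nothing more can be done
None
```

The goniometer arm is lined up and the locking pin is pushed home with its collar on the bracket. The gripper is open and clear, no bystander was touched on purpose (I did not recheck them at the end), and the job was handed in at about 28 s; the hand-in gave no verdict.

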